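# Pump up the vacuum clamp until its indicator pin is out

### The arm

A 7-joint arm with a two-finger parallel gripper is mounted at the origin on the work surface. World frame = base frame: x ahead of the robot, y to its left, z up, the work surface at z = 0. Lengths are in m, angles in degrees, forces in N, time in s.
With the tool pointing down it reaches from about 0.425 to 0.875 m from the base axis. Payload 4.7 kg.
Tool frame: the origin (TCP) lies at the very end of the fingers, on their centre line; the grasp point (between the pads) lies 19 mm behind it; z points along the fingers, y is the line along which they close (so a half turn about z gives the same grasp; the last joint's range is limited). The gripper opens to 87 mm and grips with 3 to 60 N. Pads are 19 mm wide; open, the fingers measure 117 mm over their backs; the gripper's body (75 mm by 190 mm) begins 51 mm behind the grasp point.
Start: joints at [-66.629, 18.392, -4.016, 83.108, 1.295, 78.541, -3.26], TCP at [0.249, 0.6, 0.223] pointing down, gripper open.
Joint ranges: [-163.93, 163.93], [-17.29, 119.83], [-79.2, 71.16], [3.27, 140.29], [-89.18, 269.18], [5.43, 117.66], [-154.24, 154.24]. Speed limits (degrees/s): [147.25, 147.25, 180, 180, 180, 180, 180].

### API

Orientations are given as [roll, pitch, yaw] about the fixed x, y, z axes, in that order (R = Rz(yaw) Ry(pitch) Rx(roll)).
In Python, from cell import telemetry, cams, env gives the robot as it stands.
- The arm moves only by the tool arm_command, never from a script. Its argument "series" is text: rows parted by semicolons, each of 5 numbers parted by spaces: the shift along the tool's x, y, z in mm, then the turn about the tool's z in rad, then the closure in counts, from 0 (fully open) to 255 (shut). A call has 1 to 20 rows; each row shifts and turns the commanded pose from where the row before left it, along the tool's axes as they then stand; what a row does not reach is not made up. A row lasts 1/12 s, in which the tool goes at most 41.7 mm and 7.16 degrees, less where a joint would pass 70% of its speed; a pose out of reach is approached as far as the arm can. A call is refused whole if a number of a shift passes 41.7 or a number of a turn 0.125, either way. A call with a gripper value outside its range is refused whole. The fingers move at their own pace and stop on an object; "squeeze" is the grip in N (left out, the last holds). Time passes only in rows, so rows that do not move let the fingers close. It gives the time, the measured TCP pose, the force, the opening and the grip force at its end, in the units of the state.
- telemetry.get_obs(): the state, without advancing time (a new reading comes with each control period).
- cams.read_camera(name): name is "side" or "top"; returns the picture (384x512x3 uint8, blue, green, red); there is no depth.
- cams.calibration(name): a dict with "K" (3x3 intrinsics, pixels), "origin" and "rotation" of the camera in the world. Camera axes: x right, y down, z forward; pixel columns grow to the right and rows downward; lengths in m; the calibration is good to about 2 mm. A picture is of the moment at which its call begins. calibration takes no time and is no camera call.
- env.sign_off(): hands the job in; it is judged then, once.
The state is a dict: "time_s": time; "qpos": joint angles; "joint_velocities": joint speeds; "effort": joint torques, N m; "tool_pos": TCP position; "tool_rot": TCP orientation; "force": force on the tool from outside, world axes, zero at the start; "wrist_torque": the same for the moment, N m; "grip_width": finger opening in m; "grasp_force": force on a finger pad.
Only numpy, scipy, OpenCV 4.12 (cv2) and the standard library are available. Lean on these libraries where they do the work, as an engineer would, in place of code of your own. Each camera call takes 0.05 s, during which the arm holds its last target. There are 200 camera calls.

### The job

Push the yellow-tipped valve lever of the blue vacuum clamp fully over to its closed side (away from the robot, towards the wooden blank), then press the black plunger knob down and let it spring back up, over and over with full strokes, until the red indicator pin stands fully out and its green band shows. Nothing needs gripping: do not pump while the valve is open, do not touch the pin, and leave the blank and the other things on the bench where they are. Finish with the plunger released, back up.

Things in the scene. Friction and masses are not known exactly. Their poses are not given: they have to be found in the camera images.
- clamp_unit: vacuum clamp fixed to the bench: plywood base, blue pump block (100 mm in x, 220 in y, top 60 mm above the bench), rubber pod 165 mm in +x. Origin: on the bench under the middle of the pump block; +x to the pod (away from the robot), +y from the valve lever past the pin to the plunger, z up. Plunger axis at y = +70 mm, pin at -10, valve lever at -85, all at x = 0
- plunger_top (a point): centre of the flat top of the black plunger knob (a disc 60 mm across, 22 mm thick, its flat top 44 mm across), 127 mm above the bench when up; moves with the plunger. Nothing higher than it lies within 60 mm of its axis
- plunger (a joint): plunger pressed straight down, m: 0 up, 0.028 bottom stop; the spring pushes back with about 4 N at the top, 15 N at the bottom. Inside is a ratchet: a full stroke (to within 2 mm of the stop, then back up to within 3 mm of the top) lifts the pin 8 mm (the first one 5 to 15 mm); short strokes lift less or nothing; letting up leaves the pin where it is; extra strokes do no harm
- pin_tip (a point): centre of the top of the red indicator pin, an upright rod 14 mm across in a white ring on top of the pump block; 68 mm above the bench when in, about 110 mm when fully out. Below 38 mm of red it has a green band, which shows above the white ring only when the pin is fully out
- indicator (a joint): how far the pin stands out, m: starts between 0 and 0.012, 0.041 to 0.044 is where full strokes bring it; counts as fully out above 0.038
- valve_tip (a point): centre of the yellow ball (26 mm across) on the valve lever, a 10 mm rod 60 mm long from its hinge (82 mm above the bench, hinge line along the clamp's y) to the ball's centre. It stands on a dark block with its top 85 mm above the bench; the ball's centre is about 135 mm above the bench at either end of its swing, 142 mm when upright
- valve (a joint): valve lever angle, rad: 0 open, leaning 0.5 rad to the clamp's -x (towards the robot); 0.5 upright; 1.0 closed, against its stop, leaning 0.5 rad to +x. Starts between 0 and 0.2. It is stiff enough to stay where it is left; about 1 N at the ball moves it
- blank: light wooden blank being carved, 110 x 170 x 28 mm, loose, lying on the rubber pod; origin at the centre of its underside. Leave alone
- chisel: bystander: chisel, 220 mm long, wooden handle 24 mm thick, lying on the bench on the robot's side of the clamp; origin on the bench 80 mm from the handle's butt, blade to its +x
- mallet: bystander: wooden mallet lying on the bench, head 75 x 120 x 60 mm centred 140 mm in its +x from its origin, handle 240 mm long
- offcut: bystander: dark wood offcut 70 x 45 x 30 mm, origin at the centre of its underside
- glue: bystander: glue bottle 54 mm across, 130 mm high, origin at the centre of its underside
- gouge: bystander: narrow chisel 220 mm long, lying at the right side of the bench
- plane: bystander: hand plane 200 x 60 x 105 mm at the left side of the bench, origin under its middle

How it is judged (in metres and radians):
On the way, in this order (a step that is already met when the one before it is completed fails the run):
1. the valve lever is pushed fully over to closed (value of joint valve above 0.88 rad), for 0.1 s.
2. the plunger is pumped until the pin stands fully out (value of joint indicator above 0.038 m), for 0.1 s.
At the end, for the whole second after the job is handed in: the valve lever is within 0.12 rad of its closed stop, the indicator pin stands out more than 38 mm, the plunger is back up (pressed less than 4 mm), the blank lies on the pod within 12 mm of its start, and every other loose thing is within 20 mm of its start (value of joint valve above 0.88 rad and value of joint indicator above 0.038 m and value of joint plunger below 0.004 m and z of blank in the frame of clamp_unit above 0.042 m and distance of blank from where it was at the start of the episode below 0.012 m and distance of each of chisel, mallet, offcut, glue, gouge, plane from where it was at the start of the episode below 0.02 m); the robot touches nothing.
It fails at once if the plunger is pumped (more than 8 mm down) while the valve lever is not closed (below 0.85 rad) (value of joint plunger above 0.008 m and value of joint valve below 0.85 rad).
It fails at once if the robot touches the indicator pin (contact force between any of the arm, the fingers and indicator above 0.3 N).
It fails at once if the blank is moved by more than 12 mm or lifted (distance of blank from where it was at the start of the episode above 0.012 m).
It fails at once if a bystander is moved by more than 20 mm or lifted (distance of any of chisel, mallet, offcut, glue, gouge, plane from where it was at the start of the episode above 0.02 m).
It also fails if it takes over 48 s, if anything falls off the work surface, if the arm or the gripper's body presses on something with over 40 N, if the wrist force passes 120 N, or if a joint passes its speed limit or range.

## Working session

There is one attempt and no reset: what is moved stays moved. The work goes in short steps, Python scripts to look and compute and a tool call to move; the robot and the scene stay as the last step left them, time stands still between calls to the robot, and variables do not carry over. Pictures are saved under pics/ and viewed, at most 10 in all, crops included, and the job is handed in when it is done.

Besides the shell and the picture viewer there is one more tool, called after ">>>" as a command line: name --argument value ..., lists and objects as JSON in quotes. arm_command: Moves the arm, as the interface text tells. Its arguments: {"type":"object","properties":{"series":{"type":"string"},"squeeze":{"type":"number"}},"required":["series"]}

```bash
mkdir -p pics; python3 - <<'E'
from cell import telemetry,cams
import cv2
for n in("side","top"):
    cv2.imwrite(f"pics/{n}0.png",cams.read_camera(n)); c=cams.calibration(n); print(n,c)
o=telemetry.get_obs();print(o["time_s"],o["tool_pos"],o["tool_rot"],o["force"],o["grip_width"])
E
```

```text
side {'K': array([[360.63934842,   0.        , 251.80722864],
       [  0.        , 360.63934842, 190.94756539],
       [  0.        ,   0.        ,   1.        ]]), 'origin': array([-0.06422422, -0.66834732,  1.20193046]), 'rotation': array([-139.20932324,   -0.27292602,  -42.68077318])}
top {'K': array([[362.26819793,   0.        , 253.69460042],
       [  0.        , 362.26819793, 184.34399302],
       [  0.        ,   0.        ,   1.        ]]), 'origin': array([0.39940977, 0.0382667 , 1.46101309]), 'rotation': array([-172.01484467,   -0.77005738,  -90.37865838])}
0.1 [0.24924899 0.59977595 0.22154321] [-1.79900279e+02  3.86412531e-03  1.57437776e+02] [ 0.80612877 -0.37199424 -0.62534785] 0.08717482006428143
```

View pics/side0.png

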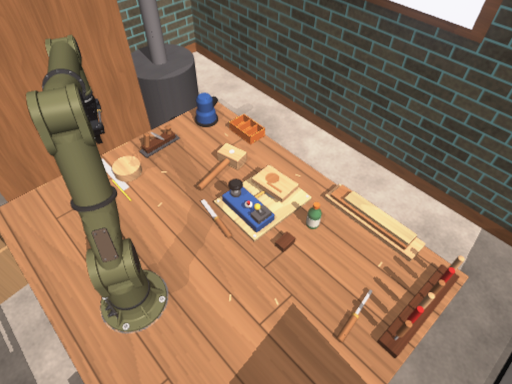

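View pics/top0.png

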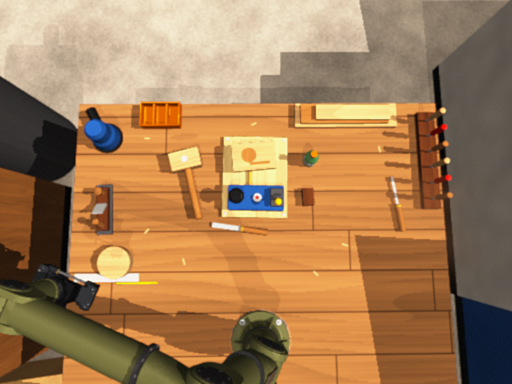

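The side view shows the black knob near (236,186), the red pin near (249,204) and the yellow ball near (257,207). In the top view they are near (236,196), (257,198) and (278,201). Next I measure them with colour masks and rays.

```bash
cat > h.py <<'E'
from cell import telemetry,cams
import cv2,numpy as np
from scipy.spatial.transform import Rotation as R
def ray(n,p):
    c=cams.calibration(n); d=R.from_euler('xyz',c["rotation"],degrees=True).as_matrix()@np.linalg.inv(c["K"])@[p[0],p[1],1]
    return np.array(c["origin"]),d
def onz(n,p,z):
    o,d=ray(n,p); return o+d*(z-o[2])/d[2]
def cross(p,q):
    (a,d),(b,e)=ray("side",p),ray("top",q)
    s=np.linalg.lstsq(np.c_[d,-e],b-a,rcond=None)[0]; u,v=a+d*s[0],b+e*s[1]
    return (u+v)/2,np.linalg.norm(u-v)
ROI={"side":(205,165,105,80),"top":(222,180,66,40)}
HSV={"yellow":((22,180,120),(32,255,255)),"red":((0,170,90),(6,255,255)),"black":((0,0,0),(180,255,45)),"blue":((105,120,50),(125,255,255)),"green":((45,120,60),(85,255,255))}
def blobs(n,im,col,amin=4):
    x,y,w,h=ROI[n]; m=cv2.inRange(cv2.cvtColor(im[y:y+h,x:x+w],cv2.COLOR_BGR2HSV),*map(np.array,HSV[col]))
    k,l,s,c=cv2.connectedComponentsWithStats(m)
    return [(np.round(c[i]+[x,y],1).tolist(),s[i].tolist()) for i in range(1,k) if s[i,4]>=amin]
E
python3 - <<'E'
from h import *
ims={n:cv2.imread(f"pics/{n}0.png") for n in("side","top")}
for n in ims:
    for c in HSV: print(n,c,blobs(n,ims[n],c))
a,b=[cv2.resize(im[y:y+h,x:x+w],(390,300),interpolation=cv2.INTER_CUBIC) for n,im in ims.items() for x,y,w,h in [ROI[n]]]
cv2.imwrite("pics/z0.png",np.hstack([a,b]))
E
```

```text
side yellow []
side red [([248.5, 202.5], [43, 37, 2, 2, 4])]
side black []
side blue [([245.8, 206.6], [18, 22, 51, 44, 545])]
side green []
top yellow [([249.6, 181.3], [27, 0, 2, 4, 7]), ([278.1, 201.0], [53, 18, 7, 7, 36])]
top red [([256.8, 197.0], [34, 16, 2, 3, 4])]
top black [([235.3, 195.2], [7, 9, 14, 14, 149])]
top blue [([253.3, 198.3], [6, 5, 55, 26, 851])]
top green []
```

View pics/z0.png

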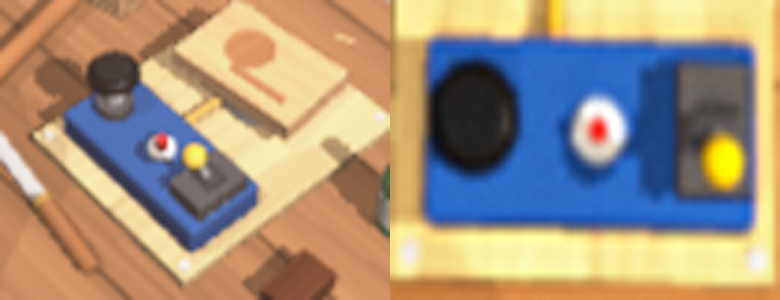

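The zoom shows, in the side view, the knob top at about (235.7,183), the ball at (257.5,206.6) and the pin tip at (248.3,203). The lever leans towards the robot and no green shows.

```bash
python3 - <<'E'
from h import *
print("knob",cross((235.7,183),(235.3,195.2)),onz("top",(235.3,195.2),.122),onz("side",(235.7,183),.127))
print("ball",cross((257.5,206.6),(278.1,201)),onz("top",(278.1,201),.136),onz("side",(257.5,206.6),.136))
print("pin",cross((248.3,203),(256.8,197)),onz("top",(256.8,197),.072),onz("side",(248.3,203),.072))
im=cv2.imread("pics/top0.png");x,y,w,h=ROI["top"]
m=cv2.inRange(cv2.cvtColor(im[y:y+h,x:x+w],cv2.COLOR_BGR2HSV),*map(np.array,HSV["blue"]))
c=max(cv2.findContours(m,0,2)[0],key=cv2.contourArea)
bx=cv2.boxPoints(cv2.minAreaRect(c))+[x,y]
P=np.array([onz("top",p,.06) for p in bx]);print(P,P.mean(0))
print("glue",onz("top",(312,157),.1),"mallet head",onz("top",(185,159),.06))
E
```

```text
knob (array([0.54796919, 0.08632739, 0.12611066]), np.float64(0.004066545956720537)) [0.54673968 0.08763037 0.122     ] [0.54920829 0.08464635 0.127     ]
ball (array([ 0.52288665, -0.06988482,  0.14107185]), np.float64(0.0009546404777258955)) [ 0.5229685  -0.07001942  0.136     ] [ 0.52611359 -0.06726695  0.136     ]
pin (array([0.54517806, 0.00632712, 0.07409321]), np.float64(0.0013496319308510102)) [0.54484083 0.00666713 0.072     ] [0.54689548 0.00723218 0.072     ]
[[ 0.50025063  0.11872981  0.06      ]
 [ 0.59532449  0.11706488  0.06      ]
 [ 0.58987335 -0.09433994  0.06      ]
 [ 0.49470057 -0.09069154  0.06      ]] [0.54503726 0.0126908  0.06      ]
glue [ 0.69527495 -0.2060828   0.1       ] mallet head [0.69778301 0.28774092 0.06      ]
```

>>> arm_command --series "0 0 0 -0.0984 255;0 0 0 -0.0984 255;0 0 0 -0.0984 255;0 0 0 -0.0984 255;-16.5 -25 0 0 255;-16.5 -25 0 0 255;-16.5 -25 0 0 255;-16.5 -25 0 0 255;-16.5 -25 0 0 255;-16.5 -25 0 0 255;-16.5 -25 0 0 255;-16.5 -25 0 0 255;-16.5 -25 0 0 255;-16.5 -25 0 0 255;-16.5 -25 0 0 255;-16.5 -25 0 0 255;-16.5 -25 0 0 255;-16.5 -25 0 0 255" --squeeze 10

```text
time_s: 1.6
tool_pos: [0.4807, 0.2487, 0.2223]
tool_rot: [-180.0, -0.0, 180.0]
force: [0.7, 0.0, 0.3]
grip_width: 0.0003
grasp_force: 0.0
```

>>> arm_command --series "0 -31.7 0 0 255;0 -31.7 0 0 255;0 -31.7 0 0 255;0 -31.7 0 0 255;0 -31.7 0 0 255;0 -31.7 0 0 255;0 -31.7 0 0 255;0 -31.7 0 0 255;0 -31.7 0 0 255;0 -31.7 0 0 255;0 0 19.4 0 255;0 0 19.4 0 255;0 0 19.4 0 255;0 0 19.4 0 255;0 0 19.4 0 255;0 0 0 0 255;0 0 0 0 255"

```text
time_s: 3.02
tool_pos: [0.4793, -0.0668, 0.1248]
tool_rot: [-180.0, -0.1, 180.0]
force: [0.8, -0.4, 0.7]
grip_width: 0.0002
grasp_force: 0.0
```

```bash
python3 - <<'E'
from h import *
ims={n:cams.read_camera(n) for n in("side","top")}
a,b=[cv2.resize(im[y:y+h,x:x+w],(390,300),interpolation=cv2.INTER_CUBIC) for n,im in ims.items() for x,y,w,h in [ROI[n]]]
cv2.imwrite("pics/z1.png",np.hstack([a,b]))
print(telemetry.get_obs()["tool_pos"])
E
```

```text
[ 0.48105402 -0.06686576  0.12664158]
```

View pics/z1.png

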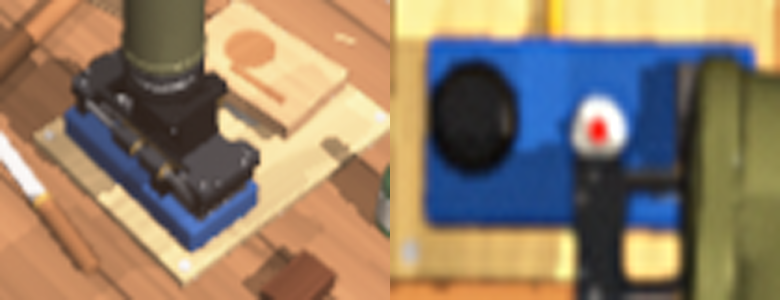

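The gripper hides the lever in both views: side crop at (165,130), top crop at (740,180). The arm is lined up, so I push and watch the force.

>>> arm_command --series "-6 0 0 0 255;-6 0 0 0 255;-6 0 0 0 255;-6 0 0 0 255;-6 0 0 0 255;-6 0 0 0 255;-6 0 0 0 255;-6 0 0 0 255;-6 0 0 0 255;-6 0 0 0 255;-4 0 0 0 255;-4 0 0 0 255;0 0 0 0 255"

```text
time_s: 4.2
tool_pos: [0.5489, -0.0668, 0.1253]
tool_rot: [-180.0, 0.0, 180.0]
force: [-0.6, 0.8, -0.2]
grip_width: 0.0007
grasp_force: 0.2
```

>>> arm_command --series "-2 0 0 0 255;-2 0 0 0 255;0 0 0 0 255"

```text
time_s: 4.45
tool_pos: [0.5501, -0.0669, 0.1252]
tool_rot: [180.0, -0.3, 180.0]
force: [-6.5, 0.7, 2.2]
grip_width: 0.0003
grasp_force: 3.2
```

>>> arm_command --series "-2 0 0 0 255;-2 0 0 0 255;0 0 0 0 255"

```text
time_s: 4.7
tool_pos: [0.5505, -0.0669, 0.125]
tool_rot: [179.9, -0.8, 180.0]
force: [-17.3, 0.6, 10.1]
grip_width: 0.0004
grasp_force: 8.3
```

The stop is where I predicted it (x ≈ 0.550, 17 N). I back off, rise and move clear to check.

>>> arm_command --series "10 0 0 0 255;20 0 0 0 255;20 0 0 0 255;0 0 -20 0 255;0 0 -20 0 255;0 0 -20 0 255;0 0 -20 0 255;0 25 0 0 255;0 30 0 0 255;0 30 0 0 255;0 30 0 0 255;0 30 0 0 255;0 30 0 0 255;0 30 0 0 255;0 30 0 0 255;0 30 0 0 255;0 0 0 0 255"

```text
time_s: 6.12
tool_pos: [0.5054, 0.2063, 0.2059]
tool_rot: [179.7, 0.1, -179.5]
force: [-0.5, 1.1, -0.4]
grip_width: 0.0006
grasp_force: 0.0
```

```bash
python3 - <<'E'
from h import *
ims={n:cams.read_camera(n) for n in("side","top")}
a,b=[cv2.resize(im[y:y+h,x:x+w],(390,300),interpolation=cv2.INTER_CUBIC) for n,im in ims.items() for x,y,w,h in [ROI[n]]]
cv2.imwrite("pics/z2.png",np.hstack([a,b]))
for q,_ in blobs("top",ims["top"],"yellow",20): print(onz("top",q,.136))
o=telemetry.get_obs();print(o["tool_pos"],o["force"])
E
```

```text
[ 0.57260931 -0.07044293  0.136     ]
[0.50648333 0.19964188 0.20579403] [ 0.60301908 -0.53890979 -0.02420974]
```

View pics/z2.png

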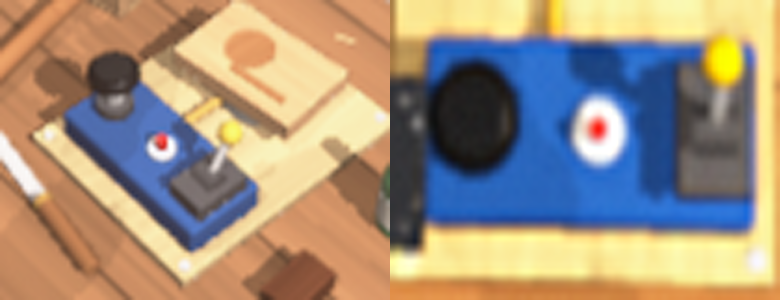

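The lever is closed: ball at (232,131) side crop and (722,60) top crop, x = 0.573 against 0.572 expected. Now I move over the knob and make the first stroke.

>>> arm_command --series "-10 -28 0 0 255;-10 -28 0 0 255;-10 -28 0 0 255;-10 -29 0 0 255;0 0 20 0 255;0 0 20 0 255;0 0 20 0 255;0 0 14 0 255;0 0 0 0 255;0 0 0 0 255"

```text
time_s: 7.05
tool_pos: [0.5462, 0.0836, 0.1315]
tool_rot: [-180.0, -0.0, 179.9]
force: [-0.4, -0.7, -0.4]
grip_width: 0.0006
grasp_force: 0.0
```

>>> arm_command --series "0 0 6 0 255;0 0 6 0 255;0 0 6 0 255;0 0 6 0 255;0 0 6 0 255;0 0 3 0 255;0 0 0 0 255;0 0 0 0 255"

```text
time_s: 7.72
tool_pos: [0.5482, 0.0846, 0.1021]
tool_rot: [180.0, 0.2, 180.0]
force: [-4.4, -2.0, 14.1]
grip_width: 0.0007
grasp_force: 7.1
```

>>> arm_command --series "0 0 3 0 255;0 0 2 0 255;0 0 0 0 255;0 0 0 0 255"

```text
time_s: 8.05
tool_pos: [0.5483, 0.0846, 0.0992]
tool_rot: [179.9, 0.2, 179.9]
force: [-8.6, -2.9, 26.2]
grip_width: 0.0005
grasp_force: 13.0
```

>>> arm_command --series "0 0 -12 0 255;0 0 -12 0 255;0 0 -12 0 255;0 0 0 0 255;0 0 0 0 255;0 0 12 0 255;0 0 12 0 255;0 0 8 0 255;0 0 4 0 255;0 0 0 0 255;0 0 0 0 255"

```text
time_s: 8.97
tool_pos: [0.5478, 0.0856, 0.0991]
tool_rot: [179.9, 0.1, 180.0]
force: [-11.5, -2.5, 38.2]
grip_width: 0.0008
grasp_force: 19.1
```

>>> arm_command --series "0 0 -12 0 255;0 0 -12 0 255;0 0 -12 0 255;0 0 0 0 255;0 0 0 0 255"

```text
time_s: 9.38
tool_pos: [0.5458, 0.0853, 0.1286]
tool_rot: [-180.0, -0.1, -180.0]
force: [0.2, 0.0, -0.2]
grip_width: 0.0005
grasp_force: 0.0
```

>>> arm_command --series "0 0 12 0 255;0 0 12 0 255;0 0 6 0 255;0 0 3 0 255;0 0 0 0 255;0 0 -12 0 255;0 0 -12 0 255;0 0 -9 0 255;0 0 0 0 255;0 0 0 0 255;0 0 12 0 255;0 0 12 0 255;0 0 6 0 255;0 0 3 0 255;0 0 0 0 255"

```text
time_s: 10.63
tool_pos: [0.5462, 0.0852, 0.0993]
tool_rot: [179.9, -0.1, 180.0]
force: [-9.7, -1.4, 28.8]
grip_width: -0.0
grasp_force: 14.3
```

>>> arm_command --series "0 0 -12 0 255;0 0 -12 0 255;0 0 -9 0 255;0 0 0 0 255;0 0 0 0 255;0 0 12 0 255;0 0 12 0 255;0 0 6 0 255;0 0 3 0 255;0 0 0 0 255;0 0 -12 0 255;0 0 -12 0 255;0 0 -9 0 255;0 0 0 0 255;0 0 0 0 255"

```text
time_s: 11.88
tool_pos: [0.5456, 0.0851, 0.128]
tool_rot: [-180.0, -0.1, 180.0]
force: [0.4, -0.8, -1.2]
grip_width: 0.0008
grasp_force: 0.0
```

```bash
python3 - <<'E'
from h import *
ims={n:cams.read_camera(n) for n in("side","top")}
a,b=[cv2.resize(im[y:y+h,x:x+w],(390,300),interpolation=cv2.INTER_CUBIC) for n,im in ims.items() for x,y,w,h in [ROI[n]]]
cv2.imwrite("pics/z3.png",np.hstack([a,b]))
for n in ims: print(blobs(n,ims[n],"red"),blobs(n,ims[n],"green"))
E
```

```text
[([248.5, 199.8], [43, 32, 2, 7, 13])] []
[] []
```

View pics/z3.png

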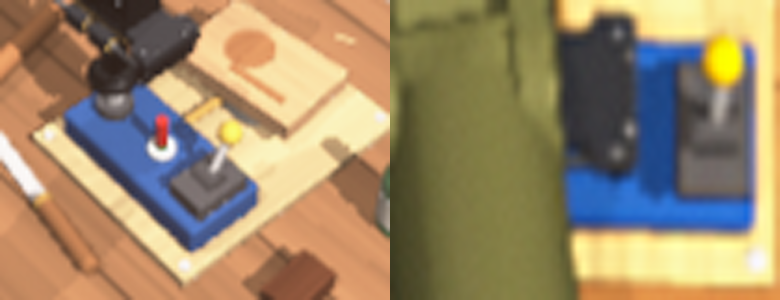

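The pin (162,130 in the side crop) is roughly 25–30 mm out and no green shows yet. I carry on with somewhat longer dwells.

>>> arm_command --series "0 0 -3 0 255;0 0 0 0 255;0 0 12 0 255;0 0 12 0 255;0 0 8 0 255;0 0 4 0 255;0 0 0 0 255;0 0 0 0 255;0 0 -12 0 255;0 0 -12 0 255;0 0 -12 0 255;0 0 0 0 255;0 0 0 0 255;0 0 0 0 255"

```text
time_s: 13.15
tool_pos: [0.5454, 0.0851, 0.1311]
tool_rot: [-180.0, -0.1, 180.0]
force: [-0.6, 0.4, 0.0]
grip_width: 0.0005
grasp_force: 0.0
```

>>> arm_command --series "0 0 12 0 255;0 0 12 0 255;0 0 8 0 255;0 0 4 0 255;0 0 0 0 255;0 0 0 0 255;0 0 -12 0 255;0 0 -12 0 255;0 0 -12 0 255;0 0 0 0 255;0 0 0 0 255;0 0 0 0 255"

```text
time_s: 14.15
tool_pos: [0.5452, 0.085, 0.1307]
tool_rot: [-180.0, -0.2, 180.0]
force: [-0.1, 0.5, -1.1]
grip_width: 0.0004
grasp_force: 0.0
```

```bash
python3 - <<'E'
from h import *
im=cams.read_camera("side")
cv2.imwrite("pics/z4.png",cv2.resize(im[185:225,225:275],(750,600),interpolation=cv2.INTER_CUBIC))
print(blobs("side",im,"red"),blobs("side",im,"green"))
E
```

```text
[([248.5, 200.0], [43, 32, 2, 7, 14])] []
```

View pics/z4.png

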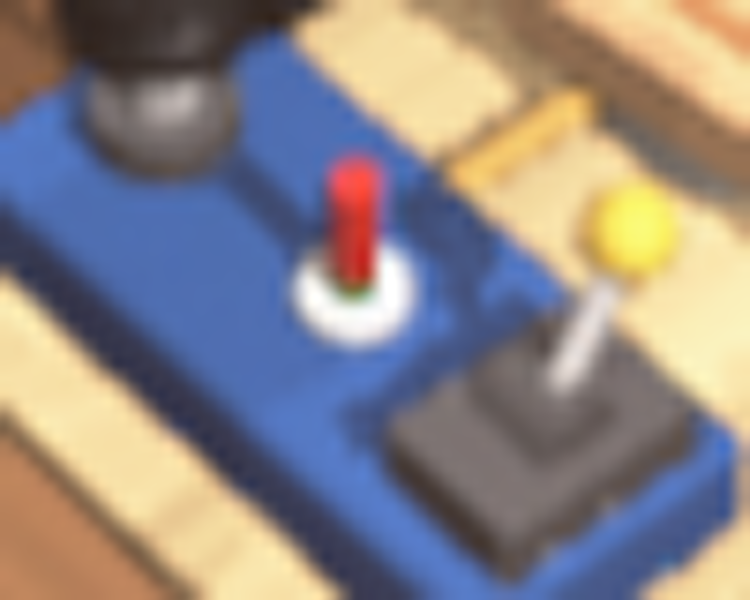

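A green trace shows at the pin's foot (355,288 in the crop) and the tip (355,165) no longer rises, so it looks saturated. I do one more full stroke for safety, then retreat and check.

>>> arm_command --series "0 0 12 0 255;0 0 12 0 255;0 0 8 0 255;0 0 4 0 255;0 0 0 0 255;0 0 0 0 255;0 0 -12 0 255;0 0 -12 0 255;0 0 -12 0 255;0 0 -20 0 255;0 0 -20 0 255;0 0 -20 0 255;0 0 -20 0 255;0 30 0 0 255;0 30 0 0 255;0 30 0 0 255;0 30 0 0 255;0 0 0 0 255;0 0 0 0 255;0 0 0 0 255"

```text
time_s: 15.87
tool_pos: [0.546, 0.2042, 0.2112]
tool_rot: [-179.9, -0.1, 180.0]
force: [0.2, -1.0, 0.1]
grip_width: 0.0007
grasp_force: 0.0
```

```bash
python3 - <<'E'
from h import *
ims={n:cams.read_camera(n) for n in("side","top")}
c=cams.calibration("side");Rm=R.from_euler('xyz',c["rotation"],degrees=True).as_matrix()
for z in(.068,.09,.1,.106,.11):
    p=c["K"]@(Rm.T@(np.array([.545,.0065,z])-c["origin"])); print(z,np.round(p[:2]/p[2],1))
for q,_ in blobs("top",ims["top"],"yellow",20): print("ball",onz("top",q,.136))
for q,_ in blobs("top",ims["top"],"black",60): print("knob",q)
print(blobs("side",ims["side"],"red"))
o=telemetry.get_obs();print(o["tool_pos"],o["time_s"])
d={n:cv2.absdiff(ims[n],cv2.imread(f"pics/{n}0.png")).max(2) for n in ims}
a=cv2.resize(ims["side"][185:225,225:275],(375,300),interpolation=cv2.INTER_CUBIC)
b=cv2.resize(ims["top"],(400,300))
cv2.imwrite("pics/z5.png",np.hstack([a,b]))
E
```

```text
0.068 [248.1 204. ]
0.09 [248.1 200.5]
0.1 [248.1 198.9]
0.106 [248. 198.]
0.11 [248.  197.3]
ball [ 0.57260752 -0.07081254  0.136     ]
knob [235.2, 195.2]
[([248.5, 199.8], [43, 32, 2, 7, 13])]
[0.54650947 0.20334377 0.21192183] 15.9667
```

View pics/z5.png

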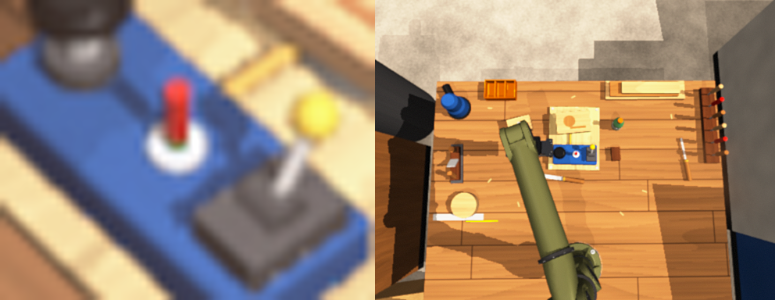

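The pin tip sits at row 197, which matches the projection of 110 mm, and green shows at its foot (177,143 in the crop). The lever is closed, the plunger is up, and the other things look undisturbed. I hand in.

```bash
python3 -c "
from cell import env
print(env.sign_off())"
```

```text
the job is handed in; nothing more can be done
None
```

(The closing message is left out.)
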